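Serve a shortbread round from the cookie sheet with a turner

ROBOT

A 6-joint arm with a two-finger parallel gripper is mounted at the origin on a cart in front of the work surface, level with it; the furniture and walls round the work are solid. World frame = base frame: x ahead of the robot, y to its left, z up, the work surface at z = 0. Lengths are in mm, angles in rad, forces in N, time in s.
With the tool pointing down it reaches from about 275 to 750 mm from the base axis. Payload 10.2 kg.
Tool frame: the origin (TCP) lies on the centre line of the jaws, within the pads' length; the fingertips stand 19 mm ahead of it and the grasp point (between the pads) is the TCP; z points along the fingers, y is the line along which they close (so a half turn about z gives the same grasp; the last joint's range is limited). The gripper opens to 85 mm and grips with 20 to 120 N. Pads are 22 mm wide; open, the fingers measure 114 mm over their backs; the gripper's body (76 mm by 85 mm) begins 54 mm behind the grasp point. The pads swing forward as they close: fully open they stand 13 mm farther back than shut.
Start: joints at [1.084, 0.313, 1.498, -0, 1.331, -0.223], TCP at [136.907, 506.841, 250.294] pointing down, gripper open.
Joint ranges: [-2.94, 2.94], [-0.97, 2.17], [0.19, 2.56], [-1.23, 4.37], [0.02, 3.11], [-2.88, 2.88]. Speed limits (rad/s): [2.39, 2.39, 3.01, 3.14, 3.14, 3.14].

INTERFACE

Orientations are given as a unit quaternion [w, x, y, z].
In Python, from rig import sense, capture, finish_job, regions_of, mark_of gives the robot as it stands.
- The arm moves only by the tool jog_arm, never from a script. Its argument "series" is text: rows parted by semicolons, each of 7 numbers parted by spaces: the shift along the tool's x, y, z in units of 0.4 m (1.0 is 0.4 m), then the turn, a rotation vector about the tool's x, y, z in units of pi/2 rad (1.0 is pi/2 rad), then the opening, from -1 (shut) to 1 (fully open). A call has 1 to 20 rows; each row is the pose to reach, as a shift and turn from the pose commanded when the call began, along the tool's axes at that moment; what a row does not reach only later rows make up. A row lasts 1/8 s, in which the tool goes at most 62.5 mm and 10.7 degrees, less where a joint would pass 70% of its speed; a pose out of reach is approached as far as the arm can. A call with a number of a shift or a turn outside -1 to 1 is refused whole. A call with a gripper value outside its range is refused whole. The fingers move at their own pace and stop on an object; "grip_force" is the grip in N (left out, the last holds). Time passes only in rows, so rows that repeat a pose let the fingers close. It gives the time, the measured TCP pose, the force, the opening and the grip force at its end, in the units of the state.
- sense(): the state, without advancing time (a new reading comes with each control period).
- capture(name): name is "scene" or "top"; returns a dict with "img" (400x640x3 uint8, red, green, blue), "intrinsics" (3x3 intrinsics, pixels), "R" (3x3) and "t" (3): a world point X has camera coordinates R X + t. Camera axes: x right, y down, z forward; pixel columns grow to the right and rows downward; lengths in mm; the calibration is good to about 2 mm. A picture is of the moment at which its call begins. There is no depth.
- finish_job(): hands the job in; it is judged then, once.
Trained networks look in a picture, given as the dict that the camera call returned (one of the last four; its "shot" number tells which), for a name from the list of things; names that differ only in an ending like _2 or _b are one class to them, and where a whole thing is asked for, a point or a joint stands for the part that bears it (a point fixed in the world has none). Each returns a list of dicts, best first, with "confidence" (0 to 1); they miss things now and then, are a little off and sometimes report something else, mostly with a low value. They report only what shows in the picture. A call takes as long as a camera call.
- regions_of(label, picture): "region" (400x640 bool, what is visible of it) and "point" ([row, column] in pixels, amid what is visible of it).
- mark_of(label, picture): "point" ([row, column] in pixels: a listed point, or the origin of a listed thing).
The state is a dict: "time_s": time; "joints": joint angles; "dq": joint speeds; "tau": joint torques, N m; "eef_pos": TCP position; "ee_rot": TCP orientation; "force": force on the tool from outside, world axes, zero at the start; "wrist_torque": the same for the moment, N m; "grip_width": opening from 0.0 (shut) to 1.0 (fully open); "grip_force": force on a finger pad.
Only numpy, scipy, OpenCV 4.12 (cv2) and the standard library are available. Lean on these libraries where they do the work, as an engineer would, in place of code of your own. Each camera call takes 0.05 s, during which the arm holds its last target. There are 200 camera calls.

TASK

Take the turner out of the dish rack, where it stands on edge, lay it flat on the free worktop with its handle up, let go of it, and take it again by the handle. Slide its blade under the shortbread on the cookie sheet, using the sheet's turned-up far edge as a stop, lift it level on the blade, and set it down gently, flat and right way up, centred on the top plate (to 2 cm); the shortbread is brittle, so touch it with the turner only and neither drop, fling nor tip it over. Finally lay the turner flat on the emptied cookie sheet, leaving everything else where it stands.

Things in the scene. Friction and masses are not known exactly. Their poses are not given: they have to be found in the camera images.
- turner: Short cranked turner, 0.19 kg: slotted smooth steel blade 90 (x) x 86 (y) x 2 mm, raised dark wooden handle. Origin: under the blade's centre; x forward, z out of its upper side. Starts on its long edge in the rack: y up, leaning a few degrees, handle on the rack's -y side. Centre of mass over the blade, 20 to 30 mm behind its centre: it lies steadily on its blade, handle free in the air.
- turner_grip (a point): Middle of the turner's handle where it is best gripped, at x = -95, z = +50 mm of the turner; axes as the turner's. The handle is a straight bar along x, from x = -64 to -168 mm, 24 mm wide (y) and 18 mm thick (z). A thin steel neck rises to it from the blade's rear edge (x = -46 to -58 mm) and stops an item that slides back on the blade.
- shortbread: Golden round shortbread, 110 mm across, 16 mm thick, about 0.13 kg, brittle but rigid. Origin: centre of its underside, z up out of its scored top. Its lower edge is bevelled: the flat underside is 94 mm across and the bevel 6 mm high, so a thin blade can wedge under it.
- sheet: Aluminium cookie sheet 260 (x) x 200 mm, fixed on the worktop. Origin: centre of its underside; its flat top is 3 mm above. x points away from the robot to its one turned-up edge, 20 mm high, whose inner face is at about x = 128 mm, sloping slightly outward; the other three sides are flat.
- rack: Wooden dish rack, fixed: base 110 (x) x 170 (y) x 18 mm, two rows of 8 mm dowels at x = -30 and +30 mm, 85 mm high. Origin: centre of its underside; x points away from the robot. The turner stands on the base at y = -40 mm, handle out to -x; two white saucers, 160 mm high, at y = +20 and +60 mm. The worktop before it (world x 0.29 to 0.42, y 0.2 to 0.46) is free.
- plates: Stack of white dinner plates, 260 mm across, 1.2 kg, loose. Origin: centre of its underside. The top plate's flat well is 26 mm above the worktop and 150 mm across; its rim rises to 34 mm.
- pepper_mill: Turned wooden pepper mill, 170 mm high, 58 mm across, at the left; bystander. Origin: centre of its foot.
- salt_shaker: Glass salt shaker, 90 mm high, 44 mm across, at the left; bystander. Origin: centre of its foot.
- tea_tin: Green tin with a wooden lid, 140 mm high, 102 mm across, at the left; bystander. Origin: centre of its foot.
- jar_oats: Tall clip-top glass jar of oats, 241 mm high, behind the plates; bystander. Origin: centre of its foot.
- cup: Pink and sand stoneware cup, 79 mm high, at the left; bystander. Origin: centre of its foot.
- turner_edge (a point): Middle of the front edge of the turner's blade, at its underside, x = +45 mm of the turner; axes as the turner's. The smooth blade has friction of about 0.22: items slide off it when it is tilted some 20 degrees nose down.

How it is judged (in metres and radians):
On the way, in this order (a step that is already met when the one before it is completed fails the run):
1. the turner lies flat on its blade, clear of the rack and let go of (angle between turner's own z axis and vertical below 0.12 rad and height (world z) of turner below 0.012 m and contact force between the fingers and turner below 0.1 N and contact force between turner and rack below 0.1 N and linear speed of turner below 0.05 m/s), for 0.2 s.
2. the shortbread is lifted clear of the sheet, lying on the turner's blade (height (world z) of shortbread above 0.04 m and distance between shortbread and turner below 0.05 m and angle between shortbread's own z axis and vertical below 0.35 rad and contact force between turner and shortbread above 0.2 N and contact force between sheet and shortbread below 0.1 N), for 0.3 s.
At the end, for the whole second after the job is handed in: The shortbread rests flat (within 0.06 rad), right way up, on the top plate with its centre within 20 mm of the plate's centre; the turner lies flat on its blade on the cookie sheet, blade centre over the sheet, released and at rest (horizontal distance between shortbread and plates below 0.02 m and angle between shortbread's own z axis and vertical below 0.06 rad and height (world z) of shortbread above 0.02 m and contact force between plates and shortbread above 0.2 N and linear speed of each of shortbread, turner below 0.02 m/s and x of turner in the frame of sheet between -0.12 and 0.12 m and y of turner in the frame of sheet between -0.1 and 0.1 m and angle between turner's own z axis and vertical below 0.1 rad and height (world z) of turner below 0.012 m and contact force between the fingers and turner below 0.1 N); the robot touches nothing.
It fails at once if the robot touches the shortbread itself (contact force between any of the fingers, the arm and shortbread above 0.5 N).
It fails at once if the shortbread is dropped or flung (moves faster than 0.7 m/s) (linear speed of shortbread above 0.7 m/s).
It fails at once if the shortbread is tipped over (more than 0.9 rad) (angle between shortbread's own z axis and vertical above 0.9 rad).
It fails at once if the plates are shoved more than 40 mm (distance of plates from where it was at the start of the episode above 0.04 m).
It fails at once if a bystander (pepper mill, salt shaker, tea tin, oats jar or cup) is moved by more than 30 mm (distance of any of pepper_mill, salt_shaker, tea_tin, jar_oats, cup from where it was at the start of the episode above 0.03 m).
It also fails if it takes over 64 s, if anything falls off the work surface, if the arm or the gripper's body presses on something with over 40 N, if the wrist force passes 120 N, or if a joint passes its speed limit or range.

## Working session

There is one attempt and no reset: what is moved stays moved. The work goes in short steps, Python scripts to look and compute and a tool call to move; the robot and the scene stay as the last step left them, time stands still between calls to the robot, and variables do not carry over. Pictures are saved under pics/ and viewed, at most 10 in all, crops included, and the job is handed in when it is done.

Besides the shell and the picture viewer there is one more tool, called after "Emit:" by a JSON object that holds its "fn" and its "kwargs", one argument or row to a line. jog_arm: Moves the arm, as the interface text tells. Shifts and turns lie within -1 to 1; 1 stands for 0.4 m of shift or pi/2 rad of turn. Its arguments: {"type":"object","properties":{"series":{"type":"string"},"grip_force":{"type":"number"}},"required":["series"]}

```bash
mkdir -p pics; ls; cat > h.py <<'E'
import numpy as np, cv2
from rig import sense, capture, finish_job, regions_of, mark_of
from scipy.spatial.transform import Rotation as Ro
def onplane(c,rc,z):
    K,R,t=[np.array(c[k],float) for k in("intrinsics","R","t")]
    d=R.T@np.linalg.inv(K)@np.array([rc[1],rc[0],1.]); o=-R.T@t
    return o+d*(z-o[2])/d[2]
def tri(c1,p1,c2,p2):
    A=[];b=[]
    for c,p in((c1,p1),(c2,p2)):
        K,R,t=[np.array(c[k],float) for k in("intrinsics","R","t")]
        d=R.T@np.linalg.inv(K)@np.array([p[1],p[0],1.]);d/=np.linalg.norm(d);o=-R.T@t
        P=np.eye(3)-np.outer(d,d);A.append(P);b.append(P@o)
    A=np.vstack(A);b=np.hstack(b);x=np.linalg.lstsq(A,b,rcond=None)[0]
    return x,np.linalg.norm(A@x-b)
def pix(c,X):
    K,R,t=[np.array(c[k],float) for k in("intrinsics","R","t")]
    q=K@(R@np.array(X,float)+t); return q[1]/q[2],q[0]/q[2]
E
python3 - <<'E'
from h import *
np.set_printoptions(precision=1,suppress=True)
s=sense(); print(s)
a=capture("scene");b=capture("top")
cv2.imwrite("pics/s0.png",a["img"][:,:,::-1]);cv2.imwrite("pics/t0.png",b["img"][:,:,::-1])
for n in "turner turner_grip turner_edge shortbread sheet rack plates pepper_mill salt_shaker tea_tin jar_oats cup".split():
    m1=mark_of(n,a);m2=mark_of(n,b)
    l=[(m[0]["point"],round(m[0]["confidence"],2)) if m else None for m in(m1,m2)]
    print(n,l,tri(a,l[0][0],b,l[1][0]) if m1 and m2 else "", *[onplane(c,m[0]["point"],3 if n in("shortbread",) else 0) for c,m in((a,m1),(b,m2)) if m])
E
```

```text
pics
{'time_s': 0.0, 'joints': array([ 1.1,  0.3,  1.5, -0. ,  1.3, -0.2]), 'dq': array([-0.,  0., -0.,  0., -0.,  0.]), 'tau': array([  0. , -41.2, -26. ,  -0. ,   0. ,   0. ]), 'eef_pos': array([136.8, 506.6, 249.8]), 'ee_rot': array([-0. ,  0.1,  1. , -0. ]), 'force': array([-0.5,  0.2,  0.4]), 'wrist_torque': array([ 0., -0., -0.]), 'grip_force': 0.0, 'grip_width': 1.0005251396152488}
turner [([234.0, 302.5], 0.73), ([235.6, 294.4], 0.74)] (array([539.4, 365.6,  36.2]), np.float64(1.7704182172571161)) [552.5 341.8   0. ] [548.1 364.9   0. ]
turner_grip [([226.4, 333.2], 0.98), ([254.7, 324.9], 0.74)] (array([449.8, 303.1,  57.4]), np.float64(13.122167464586408)) [477.6 262.8   0. ] [449.2 296.6   0. ]
turner_edge [([226.0, 287.6], 0.64), ([228.2, 285.1], 0.84)] (array([571.7, 387.4,  78.5]), np.float64(8.693380219987421)) [613.9 337.1   0. ] [583.7 383.9   0. ]
shortbread [([147.3, 337.3], 0.92), ([155.8, 408.8], 0.9)] (array([ 647.9, -103.6,   14.4]), np.float64(2.3630552168983416)) [ 651.8 -116.3    3. ] [ 652.6 -106.8    3. ]
sheet [([151.5, 347.8], 0.76), ([162.4, 417.9], 0.6
[... 435 characters left out ...]
er_mill [([305.1, 328.7], 0.61), ([306.5, 271.6], 0.73)] (array([361.4, 521.4, -11.5]), np.float64(1.9332430903338402)) [357.7 526.6   0. ] [361.7 521.    0. ]
salt_shaker [([317.4, 313.6], 0.66), ([309.6, 253.5], 0.58)] (array([377. , 578.8,  -3.2]), np.float64(1.9040054025603195)) [377.6 580.4   0. ] [375.4 578.2   0. ]
tea_tin [([331.5, 285.1], 0.98), None]  [426.1 653.8   0. ]
jar_oats [([166.6, 292.8], 0.73), ([147.8, 353.1], 0.97)] (array([764.4,  53.8, -20.8]), np.float64(1.5926375431768691)) [753.1  73.    0. ] [756.3  57.9   0. ]
cup [([300.2, 266.5], 0.84), ([274.9, 232.1], 0.66)] (array([511.6, 603.5,  11.2]), np.float64(10.000949981888947)) [522.7 600.8   0. ] [506.9 602.2   0. ]
```

```bash
python3 - <<'E'
import cv2
for n,x in(("s0",(60,380,190,510)),("t0",(110,340,200,480))):
    i=cv2.imread(f"pics/{n}.png")[x[0]:x[1],x[2]:x[3]]
    k=min(800/i.shape[1],600/i.shape[0]); print(n,k); cv2.imwrite(f"pics/{n}c.png",cv2.resize(i,None,fx=k,fy=k,interpolation=cv2.INTER_CUBIC))
E
```

```text
s0 1.875
t0 2.608695652173913
```

View pics/s0c.png

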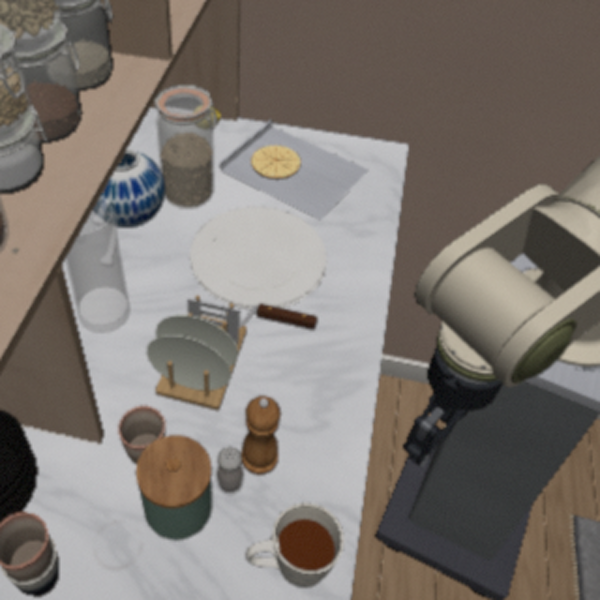

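View pics/t0c.png

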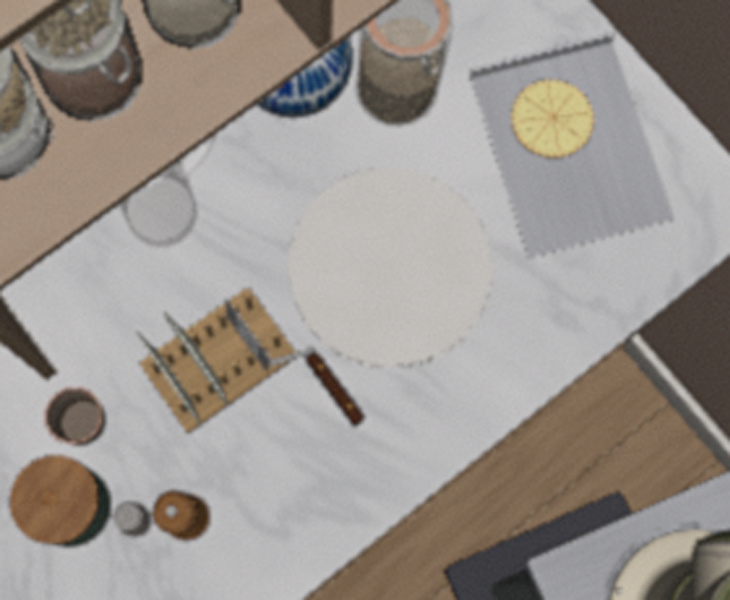

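The scene view shows the turner handle at about crop (287,317), to the right of the rack, with the plates behind it and the shortbread on the sheet at (276,162). The top view shows the handle running from (310,355) to (360,420), and the shortbread at (552,118) close to the sheet's far lip. Next I'll fit models to the network masks.

```bash
cat >> h.py <<'E'
from scipy.optimize import minimize
def ring(r,z,n=48):
    a=np.linspace(0,2*np.pi,n,endpoint=False); return np.c_[r*np.cos(a),r*np.sin(a),0*a+z]
def box(lo,hi):
    return np.array([[x,y,z] for x in(lo[0],hi[0]) for y in(lo[1],hi[1]) for z in(lo[2],hi[2])],float)
def render(c,parts):
    K,R,t=[np.array(c[k],float) for k in("intrinsics","R","t")]
    m=np.zeros((400,640),np.uint8)
    for P in parts:
        q=(P@R.T+t)@K.T; q=q[:,:2]/q[:,2:]
        cv2.fillConvexPoly(m,np.round(cv2.convexHull(q.astype(np.float32))*16).astype(np.int32),255,cv2.LINE_AA,4)
    return m/255.
def fit(cams,masks,parts,p0,scale,build):
    """build(p)->(Rot,trans)"""
    def f(p):
        R,t=build(p); w=[P@R.T+t for P in parts]
        return sum(np.abs(render(c,w)-m).sum()/m.sum() for c,m in zip(cams,masks))
    p0=np.array(p0,float); best=None
    for k in range(2):
        S=np.vstack([p0]+[p0+np.eye(len(p0))[i]*scale[i] for i in range(len(p0))])
        r=minimize(f,p0,method="Nelder-Mead",options=dict(initial_simplex=S,maxiter=600,xatol=.01,fatol=1e-4)); p0=r.x
    return r.x,r.fun
def rz(a): return Ro.from_euler("z",a).as_matrix()
def reg(n,c):
    r=regions_of(n,c); return np.array(r[0]["region"],float) if r else None
HANDLE=[box((-168,-12,41),(-64,12,59))]
E
cat > m0.py <<'E'
from h import *
np.set_printoptions(precision=3,suppress=True)
C=[capture("scene"),capture("top")]
planar=lambda z:(lambda p:(rz(p[2]) if len(p)>2 else np.eye(3),np.array([p[0],p[1],z])))
M={n:[reg(n,c) for c in C] for n in("shortbread","sheet","plates","rack","turner")}
def go(n,masks,parts,p0,sc,b):
    for tag,cs,ms in(("both",C,masks),("scene",C[:1],masks[:1]),("top",C[1:],masks[1:])):
        print(n,tag,*fit(cs,ms,parts,p0,sc,b))
sb=[np.vstack([ring(47,0),ring(55,6),ring(55,16)])]
go("shortbread",M["shortbread"],sb,[650,-105],[10,10],planar(3))
sm=[np.maximum(a,b) for a,b in zip(M["sheet"],M["shortbread"])]
go("sheet",sm,[box((-130,-100,0),(130,100,3)),box((127,-100,0),(130,100,20))],[610,-122,0],[10,10,.1],planar(0))
go("plates",M["plates"],[np.vstack([ring(75,0),ring(130,34)])],[550,165],[10,10],planar(0))
# handle: dark brown pixels near turner
hm=[]
for c,m in zip(C,M["turner"]):
    im=c["img"].astype(int); mm=cv2.dilate(m.astype(np.uint8),np.ones((5,5)))>0
    d=mm&(im.sum(2)<230)&(im[:,:,0]-im[:,:,2]>12)
    hm.append(d.astype(float)); print(d.sum())
R0=np.array([[1,0,0],[0,0,-1],[0,1,0]],float) # turner in rack: x fwd,y up,z=-y
go("turner",hm,HANDLE,[540,360,61,0,0],[10,10,5,.1,.05],lambda p:(rz(p[3])@Ro.from_euler("x",p[4]).as_matrix()@R0,p[:3]))
np.savez("hm.npz",*hm)
E
python3 m0.py
```

```text
shortbread both [ 652.324 -112.29 ] 1.751711322070103
shortbread scene [ 652.783 -112.502] 0.18957336215326023
shortbread top [1322.188 -649.922] 1.0
sheet both [ 610.181 -122.083   -0.134] 0.6047793865846697
sheet scene [ 610.151 -122.114   -0.132] 0.08609573800422204
sheet top [ 609.204 -121.629   -0.133] 0.5178386456954563
plates both [546.253 170.432] 0.08666730309657622
plates scene [546.144 174.663] 0.03343945507718506
plates top [546.312 167.932] 0.026223387450816274
193
152
turner both [526.583 379.715  46.188   0.306  -0.116] 1.4113135436885416
turner scene [535.615 357.683  21.956   0.222  -0.667] 0.274164380778218
turner top [526.638 373.359  62.442   0.238  -0.106] 0.6661764705882353
```

```bash
cat > m1.py <<'E'
from h import *
np.set_printoptions(precision=3,suppress=True)
C=[capture("scene"),capture("top")]
planar=lambda z:(lambda p:(rz(p[2]) if len(p)>2 else np.eye(3),np.array([p[0],p[1],z])))
out=[]
hm=[];sbm=[];shm=[]
for c,cut,scut in zip(C,((200,260,310,380),(235,285,310,350)),((125,165,310,365),(135,175,385,435))):
    im=c["img"].astype(int)
    d=np.zeros((400,640),bool); r=cut; d[r[0]:r[1],r[2]:r[3]]=((im.sum(2)<260)&(im[:,:,0]-im[:,:,2]>8))[r[0]:r[1],r[2]:r[3]]
    n,l,st,_=cv2.connectedComponentsWithStats(d.astype(np.uint8)); k=1+np.argmax(st[1:,4]); hm.append((l==k).astype(float)); print("handle",st[k])
    d=np.zeros((400,640),bool); r=scut; d[r[0]:r[1],r[2]:r[3]]=(im[:,:,0]-im[:,:,2]>35)[r[0]:r[1],r[2]:r[3]]
    sbm.append(d.astype(float)); print("sb",d.sum())
    s=reg("sheet",c); print("sheet",s.sum(), [round(x["confidence"],2) for x in regions_of("sheet",c)])
    shm.append(np.maximum(cv2.morphologyEx(s,cv2.MORPH_OPEN,np.ones((3,3))),d))
def go(n,masks,parts,p0,sc,b):
    for tag,cs,ms in(("both",C,masks),("scene",C[:1],masks[:1]),("top",C[1:],masks[1:])):
        print(n,tag,*fit(cs,ms,parts,p0,sc,b))
go("shortbread",sbm,[np.vstack([ring(47,0),ring(55,6),ring(55,16)])],[650,-105],[10,10],planar(3))
R0=np.array([[1,0,0],[0,0,-1],[0,1,0]],float)
go("turner",hm,HANDLE,[530,375,61,.24,0],[10,10,5,.1,.1],lambda p:(rz(p[3])@Ro.from_euler("x",p[4]).as_matrix()@R0,p[:3]))
go("turnerZ61",hm,HANDLE,[530,375,.24],[10,10,.1],lambda p:(rz(p[2])@Ro.from_euler("x",-.05).as_matrix()@R0,np.array([p[0],p[1],61])))
o=C[1]["img"].copy()
for m,col in((shm[1],(255,0,0)),(hm[1],(0,255,0)),(sbm[1],(0,0,255))):
    cs,_=cv2.findContours(m.astype(np.uint8),0,1); cv2.drawContours(o,cs,-1,col,1)
cv2.imwrite("pics/t1.png",cv2.resize(o[110:340,200:480,::-1],None,fx=2.6,fy=2.6,interpolation=cv2.INTER_NEAREST))
E
python3 m1.py
```

```text
handle [327 223  32  12 205]
sb 362
sheet 1726.0 [0.68]
handle [318 245  21  28 154]
sb 740
sheet 3587.0 [0.74, 0.73]
shortbread both [ 650.954 -112.559] 0.40453779421280234
shortbread scene [ 655.347 -118.022] 0.24371140721481957
shortbread top [ 649.44  -112.314] 0.15138844727080022
turner both [528.74  373.952  49.199   0.257  -0.104] 1.2343486929139726
turner scene [525.305 396.66   71.853   0.228  -0.673] 0.30685796269727406
turner top [523.296 378.349  62.661   0.283  -0.105] 0.57947542653425
turnerZ61 both [527.094 376.424   0.257] 1.3736164266149917
turnerZ61 scene [527.039 380.19    0.275] 0.7140124342419895
turnerZ61 top [526.713 375.618   0.252] 0.6498854087089381
```

View pics/t1.png

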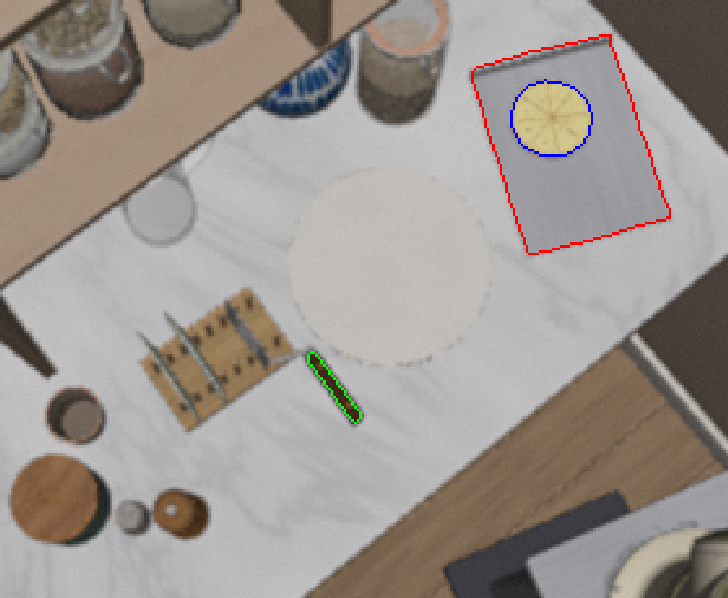

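The masks follow the objects well in the top view: sheet corners at (472,72), (610,36), (670,217) and (528,254), shortbread at (552,118), handle at (335,388). I'll use those fits. Next I'll write a helper that turns a target pose into jog units.

```bash
cat >> h.py <<'E'
def cur():
    s=sense(); q=s["ee_rot"]; return np.array(s["eef_pos"]),Ro.from_quat([q[1],q[2],q[3],q[0]]).as_matrix()
def rel(p,R,frm=None):
    p0,R0=frm if frm else cur()
    d=R0.T@(np.array(p,float)-p0)/400; w=Ro.from_matrix(R0.T@R).as_rotvec()
    n=max(np.linalg.norm(d)*400/62.5,np.degrees(np.linalg.norm(w))/10.7)
    print(" ".join("%.3f"%v for v in np.r_[d,w/(np.pi/2)]),"rows>=%.1f"%n)
def frame(z,y):
    z=np.array(z,float)/np.linalg.norm(z); y=np.array(y,float); y-=z*(y@z); y/=np.linalg.norm(y)
    return np.c_[np.cross(y,z),y,z]
RL=np.array([[1,0,0],[0,0,-1],[0,1,0]],float)
def az(a): return np.array([np.cos(a),np.sin(a),0])
E
python3 - <<'E'
from h import *
np.set_printoptions(precision=4,suppress=True)
p,R=cur(); print(p,R)
for s in(1,-1):
    T=frame([0,0,-1],s*az(.257+np.pi/2)); rel([438,301,200],T)
E
```

```text
[136.9012 506.8456 250.3078] [[-0.9654  0.2607 -0.    ]
 [ 0.2607  0.9654  0.    ]
 [ 0.      0.     -1.    ]]
-0.861 -0.301 0.126 0.000 -0.000 -0.332 rows>=5.9
-0.861 -0.301 0.126 -0.000 -0.000 1.668 rows>=14.0
```

Emit:
{"fn": "jog_arm", "kwargs": {
  "series": "-0.861 -0.301 0.126 0 0 -0.332 0.2;-0.861 -0.301 0.126 0 0 -0.332 0.2;-0.861 -0.301 0.126 0 0 -0.332 0.2;-0.861 -0.301 0.126 0 0 -0.332 0.2;-0.861 -0.301 0.126 0 0 -0.332 0.2;-0.861 -0.301 0.126 0 0 -0.332 0.2;-0.861 -0.301 0.126 0 0 -0.332 0.2;-0.861 -0.301 0.126 0 0 -0.332 0.2;-0.861 -0.301 0.126 0 0 -0.332 0.2",
  "grip_force": 90
}}

```text
time_s: 3.32
eef_pos: [437.0, 301.8, 200.2]
ee_rot: [0.0, -0.129, 0.992, 0.0]
force: [0.6, 0.4, -0.1]
grip_width: 0.6
grip_force: 0.0
```

```bash
python3 - <<'E'
from h import *
print(sense()["joints"].round(3),sense()["grip_width"])
rel([438,301,60],frame([0,0,-1],az(.257+np.pi/2)))
c=capture("top");cv2.imwrite("pics/t2.png",cv2.resize(c["img"][200:320,240:400,::-1],None,fx=5,fy=5))
E
```

```text
[ 0.384  0.37   1.554  0.     1.218 -1.447] 0.6001994015024031
-0.002 -0.003 0.350 0.000 0.000 0.001 rows>=2.2
```

View pics/t2.png

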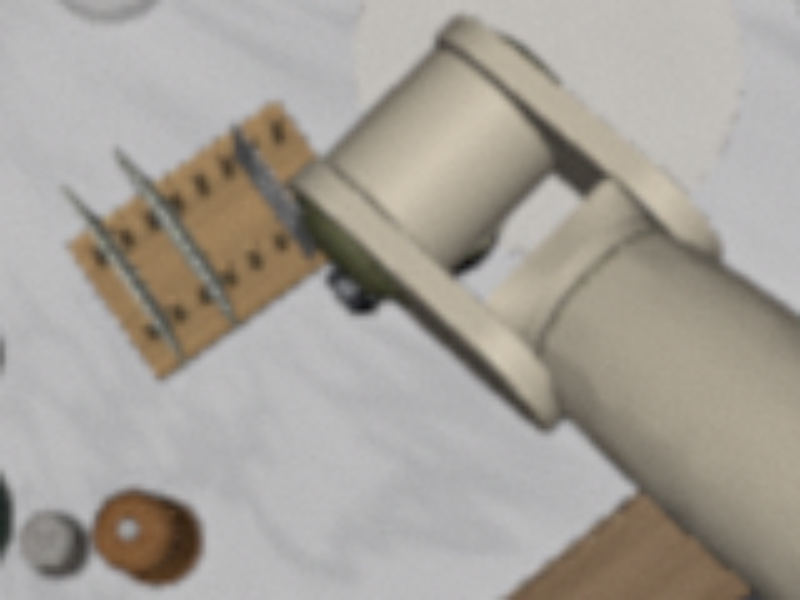

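The picture shows the fork wrist hovering over the handle (about (400,250)), with one finger visible at (355,290) beside the blade. It's clear to descend.

Emit:
{"fn": "jog_arm", "kwargs": {
  "series": "0 -0.002 0.15 0 0 0 0.2;0 -0.002 0.25 0 0 0 0.2;0 -0.002 0.35 0 0 0 0.2;0 -0.002 0.35 0 0 0 0.2;0 -0.002 0.35 0 0 0 0.2;0 -0.002 0.35 0 0 0 -1;0 -0.002 0.35 0 0 0 -1;0 -0.002 0.35 0 0 0 -1;0 -0.002 0.35 0 0 0 -1;0 -0.002 0.35 0 0 0 -1;0 -0.002 0.35 0 0 0 -1",
  "grip_force": 90
}}

```text
time_s: 4.75
eef_pos: [438.9, 300.6, 61.6]
ee_rot: [0.001, -0.129, 0.992, 0.001]
force: [-2.3, -0.3, 9.1]
grip_width: 0.191
grip_force: 88.0
```

Emit:
{"fn": "jog_arm", "kwargs": {
  "series": "0 0 -0.05 0 0 0 -1;0 0 -0.1 0 0 0 -1;0 0 -0.17 0 0 0 -1;0 0 -0.24 0 0 0 -1;0 0 -0.3 0 0 0 -1;0 0 -0.3 0 0 0 -1;0 0 -0.3 0 0 0 -1"
}}

```text
time_s: 5.62
eef_pos: [437.7, 299.8, 178.8]
ee_rot: [-0.001, -0.128, 0.992, -0.0]
force: [-1.0, -0.3, -3.3]
grip_width: 0.191
grip_force: 88.3
```

```bash
python3 - <<'E'
from h import *
C=[capture("scene"),capture("top")]
s=sense();print(s["joints"].round(3),s["grip_width"],s["eef_pos"].round(1),s["force"].round(1))
i=np.hstack([cv2.resize(c["img"][y:y+120,x:x+120,::-1],(400,400)) for c,y,x in((C[0],170,250),(C[1],190,250))])
cv2.imwrite("pics/l1.png",i)
E
```

```text
[ 0.38   0.392  1.582 -0.     1.17  -1.449] 0.1934737350923707 [437.7 299.8 178.7] [-0.4 -0.4 -2.1]
```

View pics/l1.png

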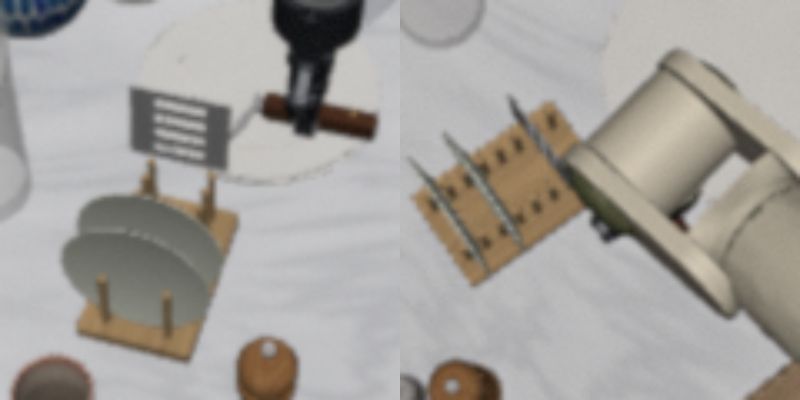

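The turner is held level and clear of the dowels; the blade shows at (180,125) in the left half. Next I'll compute the lay-down pose: heading 0.8, held 30° off flat.

```bash
cat >> h.py <<'E'
A=np.array([[-1,0,0],[0,0,-1],[0,-1,0]],float)
def Rt(psi,tau): return rz(psi)@Ro.from_euler("x",tau).as_matrix()
E
python3 - <<'E'
from h import *
a=cur(); 
for g,z,t in(([330,310],190,90),([292,300],190,30),([292,300],66,30)):
    R=Rt(.8,np.radians(t))@A; print(R[:,2]); rel(g+[z],R,a); a=(np.array(g+[z],float),R)
E
```

```text
[ 1.59285050e-16 -1.54699966e-16 -1.00000000e+00]
0.254 0.093 -0.028 0.000 -0.001 -0.345 rows>=2.9
[ 0.6212486  -0.60336571 -0.5       ]
0.084 0.051 -0.000 0.667 -0.000 0.000 rows>=5.6
[ 0.6212486  -0.60336571 -0.5       ]
0.000 0.268 0.155 0.000 0.000 0.000 rows>=2.0
```

Emit:
{"fn": "jog_arm", "kwargs": {
  "series": "0.254 0.093 -0.028 0 0 0 -1;0.254 0.093 -0.028 0 0 0 -1;0.254 0.093 -0.028 0 0 -0.345 -1;0.254 0.093 -0.028 0 0 -0.345 -1;0.254 0.093 -0.028 0 0 -0.345 -1;0.254 0.093 -0.028 0 0 -0.345 -1"
}}

```text
time_s: 6.48
eef_pos: [330.3, 310.0, 190.5]
ee_rot: [-0.001, -0.389, 0.921, -0.0]
force: [-0.1, 0.0, -2.0]
grip_width: 0.194
grip_force: 88.4
```

Emit:
{"fn": "jog_arm", "kwargs": {
  "series": "0.084 0.051 0 0.667 0 0 -1;0.084 0.051 0 0.667 0 0 -1;0.084 0.051 0 0.667 0 0 -1;0.084 0.051 0 0.667 0 0 -1;0.084 0.051 0 0.667 0 0 -1;0.084 0.051 0 0.667 0 0 -1;0.084 0.051 0 0.667 0 0 -1;0.084 0.051 0 0.667 0 0 -1"
}}

```text
time_s: 7.48
eef_pos: [292.6, 300.3, 191.2]
ee_rot: [0.195, -0.336, 0.799, -0.46]
force: [0.1, 0.6, -1.7]
grip_width: 0.196
grip_force: 88.7
```

```bash
python3 - <<'E'
from h import *
s=sense();print(s["joints"].round(3),s["time_s"]);p,R=cur();print(p.round(1),R.round(3))
for t in(30,20,15):
  rel([292,300,2+43*np.sin(np.radians(t))+50*np.cos(np.radians(t))],Rt(.8,np.radians(t))@A)
E
```

```text
[ 1.     0.421  1.873 -1.046  1.367 -0.847] 7.475
[292.6 300.3 191.2] [[-0.698 -0.358  0.62 ]
 [-0.716  0.351 -0.603]
 [-0.002 -0.865 -0.502]]
0.002 0.269 0.155 0.001 -0.000 -0.001 rows>=2.0
0.002 0.276 0.159 0.112 -0.000 -0.001 rows>=2.0
0.002 0.281 0.162 0.168 -0.000 -0.001 rows>=2.1
```

Emit:
{"fn": "jog_arm", "kwargs": {
  "series": "0 0.1 0.06 0.06 0 0 -1;0 0.2 0.115 0.06 0 0 -1;0 0.25 0.145 0.06 0 0 -1;0 0.272 0.157 0.06 0 0 -1;0 0.272 0.157 0.06 0 0 -1;0 0.272 0.157 0.06 0 0 -1"
}}

```text
time_s: 8.22
eef_pos: [292.8, 300.5, 66.5]
ee_rot: [0.211, -0.327, 0.775, -0.497]
force: [0.1, 0.5, -1.5]
grip_width: 0.189
grip_force: 88.7
```

```bash
python3 - <<'E'
from h import *
C=[capture("scene"),capture("top")]
s=sense();print(s["joints"].round(3),s["grip_width"],s["eef_pos"].round(1),s["force"].round(1));print(cur()[1].round(3))
i=np.hstack([cv2.resize(c["img"][y:y+120,x:x+120,::-1],(400,400)) for c,y,x in((C[0],190,270),(C[1],220,270))])
cv2.imwrite("pics/l2.png",i)
E
```

```text
[ 1.023  0.729  1.892 -1.165  1.307 -0.525] 0.19375562504020497 [292.7 300.5  66.3] [ 0.2 -0.3 -1.5]
[[-0.697 -0.297  0.652]
 [-0.717  0.291 -0.633]
 [-0.002 -0.909 -0.416]]
```

View pics/l2.png

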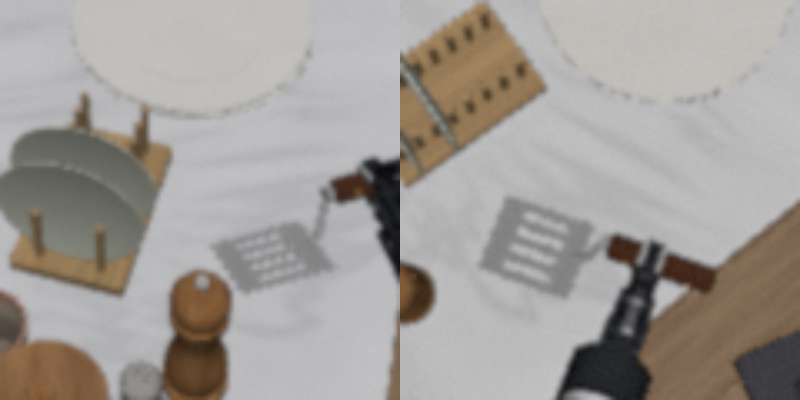

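The left half shows the blade hovering at (275,260), nearly flat over the free worktop. The handle is in the jaws and nothing is near it. I'll lower it slightly and release.

Emit:
{"fn": "jog_arm", "kwargs": {
  "series": "0 0.004 0.002 0 0 0 -1;0 0.004 0.002 0 0 0 -0.6;0 0.004 0.002 0 0 0 -0.3;0 0.004 0.002 0 0 0 0;0 0.004 0.002 0 0 0 0.3;0 0.004 0.002 0 0 0 0.7;0 0.004 0.002 0 0 0 0.7;0 0.004 0.002 0 0 0 0.7;0 0.004 0.002 0 0 0 0.7"
}}

```text
time_s: 9.45
eef_pos: [292.5, 300.2, 63.7]
ee_rot: [0.21, -0.328, 0.775, -0.498]
force: [0.9, 0.1, 0.4]
grip_width: 0.85
grip_force: 0.0
```

Emit:
{"fn": "jog_arm", "kwargs": {
  "series": "0 0 -0.05 0 0 0 0.7;0 0 -0.15 0 0 0 0.7;0 0 -0.25 0 0 0 0.7;0 -0.2 -0.35 0 0 0 0.7;0 -0.3 -0.35 0 0 0 0.7;0 -0.3 -0.35 0 0 0 0.7;0 -0.3 -0.35 0 0 0 0.7"
}}

```text
time_s: 10.32
eef_pos: [236.9, 353.9, 230.7]
ee_rot: [0.21, -0.328, 0.775, -0.498]
force: [0.7, -0.3, -0.6]
grip_width: 0.852
grip_force: 0.0
```

```bash
cat > m2.py <<'E'
from h import *
np.set_printoptions(precision=3,suppress=True)
C=[capture("scene"),capture("top")]
s=sense();print(s["joints"],s["time_s"],s["eef_pos"],s["force"])
hm=[];bm=[]
for c in C:
    print([(n,m[0]["point"],m[0]["confidence"],onplane(c,m[0]["point"],z)) for n,z in(("turner_grip",50),("turner_edge",0),("turner",0)) for m in[mark_of(n,c)] if m])
    t=reg("turner",c); im=c["img"].astype(int)
    bm.append(t); print(t.sum())
full=HANDLE+[box((-45,-43,0),(45,43,2)),box((-58,-3,0),(-46,3,52))]
b=lambda p:(rz(p[2]),np.array([p[0],p[1],0]))
for cs,ms in((C,bm),(C[:1],bm[:1]),(C[1:],bm[1:])): print(*fit(cs,ms,full,[365,375,.8],[10,10,.1],b))
i=np.hstack([cv2.resize(c["img"][y:y+120,x:x+120,::-1],(400,400)) for c,y,x in((C[0],190,270),(C[1],220,270))])
cv2.imwrite("pics/l3.png",i)
E
python3 m2.py
```

```text
[ 1.178  0.469  1.729 -1.007  1.6   -0.854] 10.425 [236.782 353.888 229.877] [-0.114  0.029 -0.085]
[('turner_grip', [249.9, 378.7], 0.73, array([297.486, 312.847,  50.   ])), ('turner_edge', [275.2, 336.7], 0.93, array([381.81 , 427.129,   0.   ])), ('turner', [269.2, 349.5], 0.84, array([356.666, 388.728,  -0.   ]))]
896.0
[('turner_grip', [302.1, 341.9], 0.75, array([283.395, 310.323,  50.   ])), ('turner_edge', [294.9, 296.8], 0.55, array([364.061, 432.156,   0.   ])), ('turner', [294.2, 310.6], 0.62, array([348.618, 390.164,   0.   ]))]
783.0
[347.825 389.506   0.936] 0.8730130054895522
[349.848 389.018   0.927] 0.37156862745098035
[348.344 388.802   0.931] 0.4996569253499612
```

View pics/l3.png

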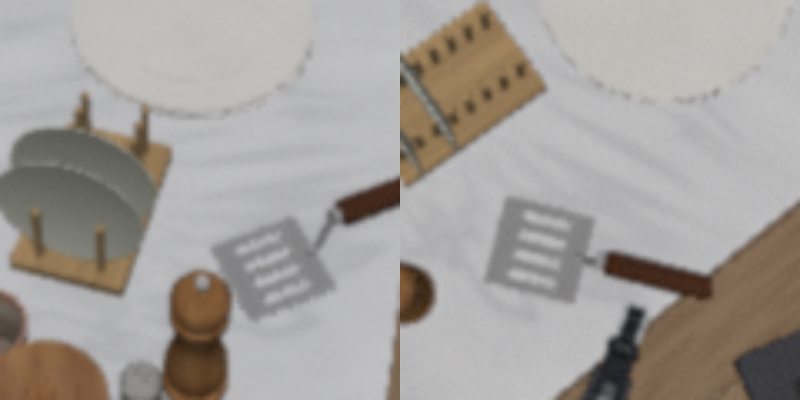

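The turner lies flat: in the top view (right half) the blade is at (535,250) and the handle at (660,275). Its pose is (348.5, 389), heading 0.93. Now I'll grip it again with the tool tilted 20° forward.

```bash
cat >> h.py <<'E'
def grip_frame(psi,pitch=0,tilt=20):
    """turner heading psi, nose-down pitch (deg); tool tilted 'tilt' deg forward of turner's -z"""
    Rn=rz(psi)@Ro.from_euler("y",pitch,degrees=True).as_matrix(); t=np.radians(tilt)
    return Rn@frame([np.sin(t),0,-np.cos(t)],[0,1,0])
E
python3 - <<'E'
from h import *
R=grip_frame(.93); a=cur(); rel([285,305,140],R,a); rel([293.5,315.2,50],R,(np.array([285,305,140.]),R))
E
```

```text
0.004 0.135 0.251 -0.733 -0.245 0.054 rows>=6.5
0.046 -0.002 0.223 0.000 0.000 0.000 rows>=1.5
```

Emit:
{"fn": "jog_arm", "kwargs": {
  "series": "0 0 0 -0.4 -0.13 0.03 0.3;0.004 0.06 0.11 -0.733 -0.245 0.054 0.3;0.004 0.135 0.251 -0.733 -0.245 0.054 0.3;0.004 0.135 0.251 -0.733 -0.245 0.054 0.3;0.004 0.135 0.251 -0.733 -0.245 0.054 0.3;0.004 0.135 0.251 -0.733 -0.245 0.054 0.3;0.004 0.135 0.251 -0.733 -0.245 0.054 0.3;0.004 0.135 0.251 -0.733 -0.245 0.054 0.3;0.004 0.135 0.251 -0.733 -0.245 0.054 0.3"
}}

```text
time_s: 11.95
eef_pos: [285.9, 304.1, 140.2]
ee_rot: [0.155, -0.44, 0.881, 0.078]
force: [-0.1, 0.2, -0.1]
grip_width: 0.649
grip_force: 0.0
```

```bash
python3 - <<'E'
from h import *
s=sense();print(s["joints"].round(3),s["time_s"]);R=grip_frame(.93); rel([293.5,315.2,50],R);print(cur())
c=capture("top");cv2.imwrite("pics/l4.png",cv2.resize(c["img"][220:340,270:390,::-1],(480,480)))
E
```

```text
[ 0.438  0.065  2.174  0.284  0.61  -2.27 ] 11.95
0.046 0.001 0.223 -0.001 0.000 -0.002 rows>=1.5
(array([285.8933141 , 304.14234412, 140.24589883]), array([[-5.63940023e-01, -7.99827725e-01,  2.05541385e-01],
       [-7.51533082e-01,  6.00229621e-01,  2.73719617e-01],
       [-3.42300566e-01, -1.09703481e-04, -9.39590501e-01]]))
```

View pics/l4.png

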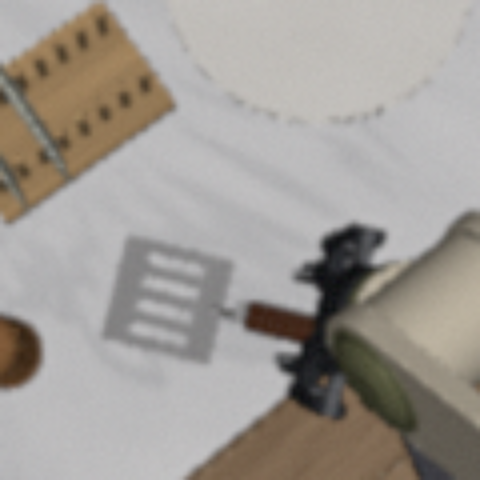

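The fingers (about (350,250) and (315,385)) straddle the handle. I'll descend and grip.

Emit:
{"fn": "jog_arm", "kwargs": {
  "series": "0.023 0.001 0.11 0 0 0 0.3;0.046 0.001 0.2 0 0 0 0.3;0.046 0.001 0.223 0 0 0 0.3;0.046 0.001 0.223 0 0 0 0.3;0.046 0.001 0.223 0 0 0 -1;0.046 0.001 0.223 0 0 0 -1;0.046 0.001 0.223 0 0 0 -1;0.046 0.001 0.223 0 0 0 -1;0.046 0.001 0.223 0 0 0 -1;0.046 0.001 0.223 0 0 0 -1",
  "grip_force": 115
}}

```text
time_s: 13.25
eef_pos: [293.4, 316.2, 51.2]
ee_rot: [0.157, -0.442, 0.88, 0.078]
force: [-1.8, -1.1, 7.3]
grip_width: 0.262
grip_force: 111.8
```

Emit:
{"fn": "jog_arm", "kwargs": {
  "series": "0.02 0 -0.06 0 0 0 -1;0.05 0 -0.14 0 0 0 -1;0.09 0 -0.247 0 0 0 -1;0.09 0 -0.247 0 0 0 -1;0.09 0 -0.247 0 0 0 -1"
}}

```text
time_s: 13.88
eef_pos: [252.6, 261.7, 130.3]
ee_rot: [0.155, -0.441, 0.88, 0.078]
force: [0.4, 0.1, -1.5]
grip_width: 0.261
grip_force: 112.7
```

```bash
python3 - <<'E'
from h import *
s=sense();print(s["joints"].round(3),s["time_s"],s["force"],s["wrist_torque"],s["grip_width"]);print(cur())
a=cur()
# waypoint: heading -.134, turner nose down 4deg, over sheet before the shortbread
S=np.array([609.5,-122]);h=az(-.134);n=az(-.134+np.pi/2)
R0=grip_frame(.4);p0=np.array([330,150,190.]);rel(p0,R0,a)
R=grip_frame(-.134,4); b=S+h[:2]*(-125)+n[:2]*15
print(b); p1=np.r_[b,190.];rel(p1,R,(p0,R0))
E
```

```text
[ 0.344 -0.043  2.319  0.344  0.598 -2.416] 13.875 [ 0.4100062   0.05015938 -1.52357584] [-0.27522389  0.23017108  0.0156074 ] 0.26108590170955487
(array([252.57778133, 261.67512193, 130.33003135]), array([[-5.61907211e-01, -8.01478640e-01,  2.04676028e-01],
       [-7.52868217e-01,  5.98023293e-01,  2.74877406e-01],
       [-3.42709402e-01,  3.61520487e-04, -9.39441395e-01]]))
0.050 -0.322 -0.177 0.116 0.000 0.317 rows>=2.8
[487.62456188 -90.43455079]
-0.121 -0.707 0.044 0.105 0.043 0.323 rows>=4.6
```

Emit:
{"fn": "jog_arm", "kwargs": {
  "series": "0.05 -0.322 -0.177 0.116 0 0.317 -1;0.05 -0.322 -0.177 0.116 0 0.317 -1;0.05 -0.322 -0.177 0.116 0 0.317 -1;0.05 -0.322 -0.177 0.116 0 0.317 -1;0.05 -0.322 -0.177 0.116 0 0.317 -1"
}}

```text
time_s: 14.5
eef_pos: [329.2, 150.8, 188.8]
ee_rot: [0.169, -0.197, 0.965, 0.035]
force: [-0.0, -0.2, -2.1]
grip_width: 0.261
grip_force: 113.5
```

```bash
python3 - <<'E'
from h import *
s=sense();print(s["joints"].round(3),s["time_s"]);
S=np.array([609.5,-122]);h=az(-.134);n=az(-.134+np.pi/2)
R=grip_frame(-.134,3); b=S+h[:2]*(-187)+n[:2]*15
p1=np.r_[b,120.];rel(p1,R);print(p1)
E
```

```text
[ 0.011 -0.171  2.236  0.191  0.765 -2.081] 14.5
0.064 -0.631 0.159 0.109 0.031 0.324 rows>=4.2
[426.18036547 -82.15139155 120.        ]
```

Emit:
{"fn": "jog_arm", "kwargs": {
  "series": "0.02 -0.2 0.02 0.03 0.01 0.1 -1;0.04 -0.35 0.06 0.06 0.02 0.2 -1;0.064 -0.5 0.11 0.109 0.031 0.324 -1;0.064 -0.631 0.159 0.109 0.031 0.324 -1;0.064 -0.631 0.159 0.109 0.031 0.324 -1;0.064 -0.631 0.159 0.109 0.031 0.324 -1;0.064 -0.631 0.159 0.109 0.031 0.324 -1"
}}

```text
time_s: 15.38
eef_pos: [425.7, -81.8, 121.7]
ee_rot: [0.149, 0.066, 0.987, -0.01]
force: [-0.3, -0.1, -1.4]
grip_width: 0.261
grip_force: 113.9
```

```bash
cat > m3.py <<'E'
from h import *
import sys
np.set_printoptions(precision=3,suppress=True)
C=[capture("scene"),capture("top")]
s=sense();print(s["joints"],s["time_s"],s["eef_pos"],s["force"],s["wrist_torque"])
p,R=cur()
for c in C:
    for n in("turner_edge","turner_grip","shortbread"):
        m=mark_of(n,c)
        if m: print(n,m[0]["point"],round(m[0]["confidence"],2),end="; ")
# expected edge from grasp model
for nm,v in(("edge",[137,0,-51.2]),("corner+",[137,43,-51.2]),("corner-",[137,-43,-51.2]),("rear+",[47,43,-51.2]),("rear-",[47,-43,-51.2])):
    G=R@grip_frame(0).T
    X=p+G@np.array(v,float); print("\n",nm,X,*[np.array(pix(c,X)) for c in C])
    if nm!="edge":
        for c in C: q=pix(c,X); cv2.circle(c["img"],(int(q[1]),int(q[0])),0,(255,0,0),-1)
i=np.hstack([cv2.resize(c["img"][y:y+100,x:x+100,::-1],(400,400),interpolation=cv2.INTER_NEAREST) for c,y,x in((C[0],110,300),(C[1],120,370))])
cv2.imwrite(sys.argv[1],i)
E
python3 m3.py pics/g1.png
```

```text
[-0.526  0.154  2.121  0.202  0.597 -2.114] 15.475 [425.931 -82.103 122.016] [-0.033 -0.635 -2.182] [0.054 0.369 0.001]
turner_edge [143.8, 358.3] 0.64; turner_grip [148.4, 387.9] 0.67; turner_edge [174.3, 420.9] 0.89; turner_grip [206.8, 441.6] 0.91; shortbread [157.8, 409.4] 0.78; 
 edge [ 559.051 -100.171   64.198] [144.968 357.377] [174.585 422.365]

 corner+ [564.832 -57.561  64.193] [150.617 351.437] [177.875 409.957]

 corner- [ 553.271 -142.78    64.203] [139.498 363.129] [171.306 434.732]

 rear+ [475.755 -45.475  68.581] [159.087 371.62 ] [202.902 418.695]

 rear- [ 464.194 -130.695   68.591] [147.397 382.97 ] [196.149 443.828]
```

View pics/g1.png

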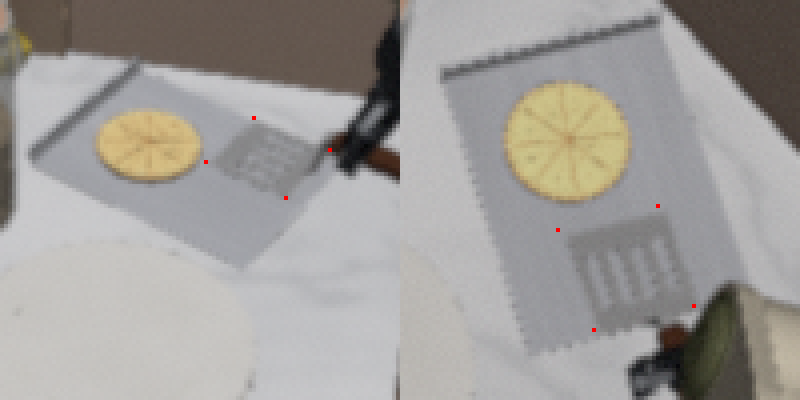

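```bash
python3 - <<'E'
from h import *
np.set_printoptions(precision=2,suppress=True)
C=[capture("scene"),capture("top")]
p,R=cur();G=R@grip_frame(0).T
for nm,a,b,v in(("c+",(149.6,354.4),(179.3,412.4),[137,43,-51.2]),("c-",(140.4,365),(173.1,436.3),[137,-43,-51.2]),("edge",(143.8,358.3),(174.3,420.9),[137,0,-51.2])):
    X,e=tri(C[0],a,C[1],b); print(nm,X,e,"model-frame",G.T@(X-p),v)
M=[reg("turner",c) for c in C]
print([m.sum() for m in M])
full=[box((-45,-43,0),(45,43,2)),box((-58,-3,0),(-46,3,52)),box((-78,-12,41),(-64,12,59))]
# blade-only masks: keep region pixels within the predicted neighbourhood of the blade
keep=[cv2.dilate((render(c,[full[0]@G.T+p+G@np.array([92,0,-51.2])])>0).astype(np.uint8),np.ones((9,9))) for c in C]
ms=[m*k for m,k in zip(M,keep)]
def build(q):
    D=Ro.from_euler("zyx",[q[3],q[4],q[5]]).as_matrix()
    return G@D,p+G@(np.array(q[:3])-D@np.array([-92,0,50.])*1)
for cs,mm in((C,ms),(C[1:],ms[1:])):
    print(*fit(cs,mm,full[:1],[0,0,0,0,0,0],[3,3,3,.05,.05,.05],build))
E
```

```text
c+ [555.07 -60.86  71.13] 0.894510422271041 model-frame [126.99  39.75 -44.45] [137, 43, -51.2]
c- [ 546.37 -146.3    59.97] 0.23740835589327744 model-frame [130.57 -46.08 -55.45] [137, -43, -51.2]
edge [555.91 -92.27  77.92] 4.069778556175905 model-frame [131.77   8.75 -37.42] [137, 0, -51.2]
[np.float64(474.0), np.float64(714.0)]
[-1.11 -8.21  2.17 -0.01  0.06  0.08] 0.31986118125239393
[ 2.15 -2.65  0.4  -0.06  0.09  0.05] 0.15773049645390072
```

In the picture the blade floats in front of the shortbread, aligned with the sheet. It sits within about 8 mm of my model (red dots). I'll use contact to calibrate its height.

Emit:
{"fn": "jog_arm", "kwargs": {
  "series": "0.015 0 0.05 0 0 0 -1;0.03 0 0.1 0 0 0 -1;0.038 0 0.124 0 0 0 -1;0.038 0 0.124 0 0 0 -1;0.038 0 0.124 0 0 0 -1"
}}

```text
time_s: 16.6
eef_pos: [426.7, -83.5, 70.4]
ee_rot: [0.15, 0.068, 0.986, -0.01]
force: [-0.6, -1.4, -1.4]
grip_width: 0.259
grip_force: 114.0
```

```bash
python3 m3.py pics/g2.png | head -1
```

```text
[-0.528  0.272  2.165  0.268  0.439 -2.19 ] 16.7 [426.622 -83.462  70.403] [ 0.155  0.611 -1.564] [0.069 0.307 0.03 ]
```

Emit:
{"fn": "jog_arm", "kwargs": {
  "series": "0.002 0 0.007 0 0 0 -1;0.002 0 0.007 0 0 0 -1;0.002 0 0.007 0 0 0 -1"
}}

```text
time_s: 17.38
eef_pos: [426.3, -83.3, 66.8]
ee_rot: [0.149, 0.068, 0.986, -0.01]
force: [0.7, 1.0, -2.7]
grip_width: 0.261
grip_force: 114.0
```

Emit:
{"fn": "jog_arm", "kwargs": {
  "series": "0.002 0 0.007 0 0 0 -1;0.002 0 0.007 0 0 0 -1;0.002 0 0.007 0 0 0 -1"
}}

```text
time_s: 17.75
eef_pos: [426.4, -83.3, 63.9]
ee_rot: [0.149, 0.068, 0.986, -0.01]
force: [-1.1, 0.1, -1.7]
grip_width: 0.256
grip_force: 114.0
```

Emit:
{"fn": "jog_arm", "kwargs": {
  "series": "0.0015 0 0.005 0 0 0 -1;0.0015 0 0.005 0 0 0 -1;0.0015 0 0.005 0 0 0 -1"
}}

```text
time_s: 18.12
eef_pos: [426.5, -83.3, 61.9]
ee_rot: [0.149, 0.068, 0.986, -0.01]
force: [0.1, 0.0, -1.5]
grip_width: 0.261
grip_force: 114.0
```

Emit:
{"fn": "jog_arm", "kwargs": {
  "series": "0.001 0 0.003 0 0 0 -1;0.001 0 0.003 0 0 0 -1;0.001 0 0.003 0 0 0 -1"
}}

```text
time_s: 18.5
eef_pos: [426.6, -83.4, 60.8]
ee_rot: [0.149, 0.068, 0.986, -0.01]
force: [0.3, 0.3, 1.5]
grip_width: 0.259
grip_force: 114.0
```

```bash
python3 - <<'E'
from h import *
for i in range(3): s=sense();print(s["eef_pos"].round(1),s["force"].round(2),s["wrist_torque"].round(3),s["time_s"]); 
p,R=cur();h=R@np.array([-1,0,0.]);h[2]=0;h/=np.linalg.norm(h);print(h, R.T@h, R.T@np.array([0,0,-1.]))
g=R@grip_frame(0).T; print(Ro.from_matrix(g).as_euler("ZYX"))
E
```

```text
[426.6 -83.4  60.8] [0.3  0.26 1.55] [-0.017 -0.117  0.05 ] 18.5
[426.6 -83.4  60.8] [0.3  0.26 1.55] [-0.017 -0.117  0.05 ] 18.5
[426.6 -83.4  60.8] [0.3  0.26 1.55] [-0.017 -0.117  0.05 ] 18.5
[ 0.99063368 -0.13654635  0.        ] [-9.55199813e-01  8.85140836e-05  2.95961670e-01] [2.95961683e-01 2.85674264e-04 9.55199770e-01]
[-0.13707667  0.04860369 -0.00028601]
```

Emit:
{"fn": "jog_arm", "kwargs": {
  "series": "-0.014 0 0.006 0 0 0 -1;-0.029 0 0.010 0 0 0 -1;-0.043 0 0.0145 0 0 0 -1;-0.057 0 0.019 0 0 0 -1;-0.072 0 0.0235 0 0 0 -1;-0.086 0 0.028 0 0 0 -1;-0.100 0 0.0323 0 0 0 -1;-0.115 0 0.0368 0 0 0 -1;-0.129 0 0.0412 0 0 0 -1;-0.143 0 0.0456 0 0 0 -1;-0.158 0 0.05 0 0 0 -1;-0.172 0 0.0545 0 0 0 -1;-0.186 0 0.059 0 0 0 -1;-0.201 0 0.0635 0 0 0 -1;-0.215 0 0.068 0 0 0 -1"
}}

```text
time_s: 20.38
eef_pos: [516.2, -95.7, 60.0]
ee_rot: [0.149, 0.068, 0.986, -0.01]
force: [-2.8, 0.2, 3.6]
grip_width: 0.263
grip_force: 114.7
```

```bash
python3 m3.py pics/g3.png | head -2
```

```text
[-0.449  0.447  1.919  0.192  0.496 -2.039] 20.475 [516.593 -95.893  60.171] [ 1.27  -1.067  0.959] [-0.128 -0.577  0.005]
turner_edge [146.5, 339.2] 0.91; turner_grip [149.3, 366.3] 0.63; shortbread [143.6, 328.6] 0.86; turner_edge [156.6, 410.1] 0.83; turner_grip [190.3, 427.0] 0.95; shortbread [144.3, 409.9] 0.68;
```

View pics/g3.png

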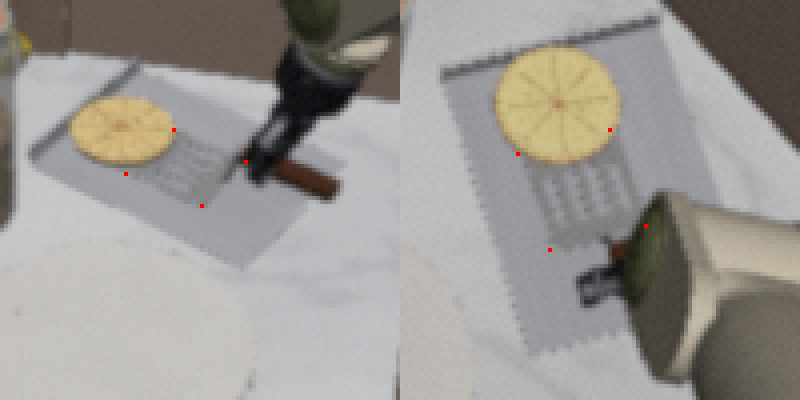

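The shortbread is now against the turned-up edge (top-view crop (558,104)) and centred on the blade line. I'll drive the blade under it. From here I use numbers only, since I've used my 10 pictures.

Emit:
{"fn": "jog_arm", "kwargs": {
  "series": "-0.012 0 0.0045 0 0 0 -1;-0.024 0 0.0082 0 0 0 -1;-0.036 0 0.012 0 0 0 -1;-0.048 0 0.0156 0 0 0 -1;-0.060 0 0.0193 0 0 0 -1;-0.072 0 0.023 0 0 0 -1;-0.084 0 0.0267 0 0 0 -1;-0.096 0 0.0304 0 0 0 -1"
}}

```text
time_s: 21.78
eef_pos: [555.9, -101.1, 59.7]
ee_rot: [0.149, 0.068, 0.986, -0.01]
force: [-2.4, -0.2, 5.0]
grip_width: 0.258
grip_force: 114.6
```

```bash
cat > m4.py <<'E'
from h import *
np.set_printoptions(precision=2,suppress=True)
C=[capture("scene"),capture("top")]
s=sense();print(s["joints"],s["time_s"],s["eef_pos"],s["force"],s["wrist_torque"])
p,R=cur();G=R@grip_frame(0).T
S=np.array([609.5,-122]);r=rz(-.134)
print("TCP in sheet",r.T@np.r_[p[:2]-S,0],"pitch",Ro.from_matrix(G).as_euler("ZYX"))
sb=[]
for c in C:
    im=c["img"].astype(int); d=((im[:,:,0]-im[:,:,2])>35)
    m=mark_of("shortbread",c)
    g=reg("shortbread",c)
    if g is None: print("no region"); sb.append(None);continue
    k=cv2.dilate(g.astype(np.uint8),np.ones((7,7)))>0
    sb.append((d&k).astype(float)); print((d&k).sum(),g.sum(),m and (m[0]["point"],m[0]["confidence"]))
P=[np.vstack([ring(47,0),ring(55,6),ring(55,16)])]
if sb[1] is not None:
    x0=onplane(C[1],np.argwhere(sb[1]).mean(0),p[2]-48+10)[:2]
    for z in(p[2]-48,):
        x,f=fit(C[1:],sb[1:],P,x0,[10,10],lambda q:(np.eye(3),np.array([q[0],q[1],z]))); print("top-fit z",z,x,f,"in turner-ish frame",G.T@(np.r_[x,z]-p)+[92,0,50])
    if sb[0] is not None:
        x,f=fit(C,sb,P,np.r_[x0,p[2]-48],[10,10,10],lambda q:(np.eye(3),np.array(q))); print("both",x,f)
E
python3 m4.py
```

```text
[-0.42  0.51  1.8   0.16  0.54 -1.98] 21.875 [ 556.37 -101.31   59.87] [ 1.22 -0.34  2.08] [-0.09 -0.68  0.1 ]
TCP in sheet [-55.41  13.41   0.  ] pitch [-0.14  0.05 -0.  ]
350 355.0 ([144.2, 329.5], 0.83)
722 756.0 ([146.7, 407.5], 0.7)
top-fit z 11.867436754353001 [ 682.11 -119.81] 0.1784748248329803 in turner-ish frame [221.25  -1.15   8.16]
both [ 690.09 -126.74   -8.27] 0.4050968597965502
```

Emit:
{"fn": "jog_arm", "kwargs": {
  "series": "-0.012 0 0.0045 0 0 0 -1;-0.024 0 0.0082 0 0 0 -1;-0.036 0 0.012 0 0 0 -1;-0.048 0 0.0156 0 0 0 -1;-0.056 0 0.018 0 0 0 -1"
}}

```text
time_s: 22.7
eef_pos: [578.9, -104.3, 59.4]
ee_rot: [0.149, 0.068, 0.987, -0.01]
force: [-3.9, 0.3, 5.6]
grip_width: 0.262
grip_force: 114.7
```

```bash
python3 m4.py
```

```text
[-0.41  0.55  1.73  0.15  0.57 -1.96] 22.8 [ 579.19 -104.37   59.53] [0.52 0.43 3.59] [-0.15 -0.58  0.03]
TCP in sheet [-32.39  13.43   0.  ] pitch [-0.14  0.05 -0.  ]
351 368.0 ([143.8, 329.2], 0.84)
727 672.0 ([144.7, 409.5], 0.56)
top-fit z 11.528108419469454 [ 682.31 -119.72] 0.16986271812714082 in turner-ish frame [198.48  -1.14   7.19]
both [ 690.39 -127.4    -8.84] 0.39825743407478714
```

Emit:
{"fn": "jog_arm", "kwargs": {
  "series": "-0.0096 0 0.003 0 0 0 -1;-0.0096 0 0.003 0 0 0 -1;-0.011 0 -0.002 0 -0.015 0 -1;-0.014 0 -0.0113 0 -0.03 0 -1;-0.0185 0 -0.0257 0 -0.04 0 -1;-0.0244 0 -0.0448 0 -0.045 0 -1;-0.0318 0 -0.0686 0 -0.045 0 -1;-0.0407 0 -0.0973 0 -0.045 0 -1;-0.0503 0 -0.1283 0 -0.045 0 -1;-0.0503 0 -0.1283 0 -0.045 0 -1;-0.0503 0 -0.1283 0 -0.045 0 -1;-0.0503 0 -0.1283 0 -0.045 0 -1"
}}

```text
time_s: 24.5
eef_pos: [582.7, -104.8, 113.9]
ee_rot: [0.183, 0.067, 0.981, -0.012]
force: [-1.0, 0.6, -4.5]
grip_width: 0.259
grip_force: 113.9
```

```bash
python3 m4.py
```

```text
[-0.42  0.45  1.74  0.18  0.6  -1.98] 24.6 [ 582.84 -104.85  114.05] [-0.14 -0.44 -3.49] [0.1  0.62 0.03]
TCP in sheet [-28.72  13.43   0.  ] pitch [-0.14 -0.02  0.  ]
378 332.0 ([132.5, 329.1], 0.91)
no region
```

The shortbread is lifted: the wrist load rose by about 2 N and the moment doubled. I'll compute a gentle carry to the plate.

```bash
cat > carry.py <<'E'
from h import *
a=cur(); p0,R0=a; ctr=np.array([546,169.]);psi=.2;h=az(psi)
T=np.r_[ctr-95.7*h[:2],150.]; print(T,np.linalg.norm(T-p0))
n=17; 
from scipy.spatial.transform import Slerp
S=Slerp([0,1],Ro.from_matrix([R0,grip_frame(psi,-1)]))
out=[]
for k in range(1,n+1):
    u=k/n; f=10*u**3-15*u**4+6*u**5; g=min(1,f*1.0)
    p=p0+(T-p0)*f; p[2]=p0[2]+(T[2]-p0[2])*min(1,1.6*f)
    R=S(f).as_matrix()
    d=R0.T@(p-p0)/400; w=Ro.from_matrix(R0.T@R).as_rotvec()/(np.pi/2)
    out.append(" ".join("%.3f"%v for v in np.r_[d,w])+" -1")
print(";".join(out))
E
python3 carry.py
```

```text
[452.2076285  149.98734504 150.        ] 288.6612362818189
0.001 0.001 -0.001 -0.000 0.000 -0.000 -1;0.004 0.008 -0.004 -0.001 0.000 -0.003 -1;0.014 0.024 -0.012 -0.003 0.000 -0.008 -1;0.029 0.052 -0.025 -0.007 0.000 -0.018 -1;0.051 0.091 -0.044 -0.012 0.000 -0.031 -1;0.079 0.141 -0.068 -0.019 0.001 -0.048 -1;0.112 0.198 -0.095 -0.026 0.001 -0.068 -1;0.147 0.261 -0.125 -0.034 0.001 -0.089 -1;0.184 0.326 -0.156 -0.043 0.001 -0.111 -1;0.221 0.388 -0.182 -0.051 0.002 -0.133 -1;0.259 0.446 -0.196 -0.059 0.002 -0.152 -1;0.291 0.495 -0.209 -0.065 0.002 -0.169 -1;0.317 0.535 -0.219 -0.070 0.002 -0.182 -1;0.335 0.562 -0.226 -0.074 0.002 -0.192 -1;0.346 0.579 -0.230 -0.076 0.002 -0.197 -1;0.350 0.585 -0.231 -0.077 0.002 -0.200 -1;0.351 0.587 -0.232 -0.077 0.002 -0.200 -1
```

Emit:
{"fn": "jog_arm", "kwargs": {
  "series": "0.001 0.001 -0.001 0 0 0 -1;0.004 0.008 -0.004 -0.001 0 -0.003 -1;0.014 0.024 -0.012 -0.003 0 -0.008 -1;0.029 0.052 -0.025 -0.007 0 -0.018 -1;0.051 0.091 -0.044 -0.012 0 -0.031 -1;0.079 0.141 -0.068 -0.019 0.001 -0.048 -1;0.112 0.198 -0.095 -0.026 0.001 -0.068 -1;0.147 0.261 -0.125 -0.034 0.001 -0.089 -1;0.184 0.326 -0.156 -0.043 0.001 -0.111 -1;0.221 0.388 -0.182 -0.051 0.002 -0.133 -1;0.259 0.446 -0.196 -0.059 0.002 -0.152 -1;0.291 0.495 -0.209 -0.065 0.002 -0.169 -1;0.317 0.535 -0.219 -0.07 0.002 -0.182 -1;0.335 0.562 -0.226 -0.074 0.002 -0.192 -1;0.346 0.579 -0.23 -0.076 0.002 -0.197 -1;0.35 0.585 -0.231 -0.077 0.002 -0.2 -1;0.351 0.587 -0.232 -0.077 0.002 -0.2 -1;0.351 0.587 -0.232 -0.077 0.002 -0.2 -1"
}}

```text
time_s: 27.05
eef_pos: [452.3, 149.9, 150.1]
ee_rot: [0.182, -0.098, 0.978, 0.018]
force: [0.2, 0.9, -3.2]
grip_width: 0.257
grip_force: 113.7
```

```bash
cat > m5.py <<'E'
from h import *
np.set_printoptions(precision=2,suppress=True)
C=[capture("scene"),capture("top")]
s=sense();print(s["joints"],s["time_s"],s["eef_pos"],s["force"],s["wrist_torque"])
p,R=cur();G=R@grip_frame(0).T; print("zyx",Ro.from_matrix(G).as_euler("ZYX"))
P=[np.vstack([ring(47,0),ring(55,6),ring(55,16)])]
X=p+G@np.array([105,0,-49.2]); sb=[]
for c in C:
    im=c["img"].astype(int); d=((im[:,:,0]-im[:,:,2])>30)&(im[:,:,0]>140)
    k=cv2.dilate((render(c,[P[0]@G.T+X])>0).astype(np.uint8),np.ones((31,31)))>0
    n,l,st,ce=cv2.connectedComponentsWithStats((d&k).astype(np.uint8))
    j=1+np.argmax(st[1:,4]); sb.append((l==j).astype(float)); print(st[j],"pred",pix(c,X+G@[0,0,8.]),"cent",ce[j][::-1])
f1=lambda q:(G,p+G@np.array([q[0],q[1],-49.2]))
for t,cs,ms in(("both",C,sb),("scene",C[:1],sb[:1]),("top",C[1:],sb[1:])):
    x,f=fit(cs,ms,P,[105,0],[10,10],f1); print(t,"sb in grip frame",x,f)
E
python3 m5.py
```

```text
[ 0.05  0.17  2.02  0.1   0.59 -1.8 ] 27.15 [452.27 149.9  150.1 ] [-1.39  0.06 -4.21] [-0.19  0.65 -0.01]
zyx [ 0.2  -0.02 -0.  ]
[310 168  33  23 595] pred (np.float64(178.7475131199712), np.float64(326.3935172453)) cent [178.77 325.95]
[332 187  35  34 923] pred (np.float64(202.7961408497353), np.float64(348.47533330581706)) cent [203.6  348.73]
both sb in grip frame [103.83   0.68] 0.29654551566340637
scene sb in grip frame [107.2   -1.63] 0.17881034766847914
top sb in grip frame [102.79  -0.44] 0.10762007945106537
```

```bash
cat > place.py <<'E'
from h import *
import sys
ctr=np.array([546,169.]);psi=.2;h=az(psi);v=np.array([151,0,-49.2])
def pose(th,dz,back=0):
    R=grip_frame(psi,th);G=R@grip_frame(0).T
    return np.r_[ctr+(47-back)*h[:2],26+dz]-G@v,R
def rows(seq):
    p0,R0=cur();o=[]
    for s in seq:
        p,R=pose(*s); o.append(" ".join("%.4f"%x for x in np.r_[R0.T@(p-p0)/400,Ro.from_matrix(R0.T@R).as_rotvec()/(np.pi/2)])+" -1")
    print(";".join(o))
E
python3 - <<'E'
from place import *
rows([(1,42),(3,34),(5,25),(7,16),(8,10),(8,6),(8,3),(8,3),(8,1.5),(8,1.5)])
E
```

```text
0.0446 0.0003 0.0639 -0.0005 0.0227 -0.0004 -1;0.0427 0.0003 0.0721 -0.0005 0.0449 -0.0004 -1;0.0413 0.0003 0.0830 -0.0005 0.0671 -0.0004 -1;0.0395 0.0003 0.0942 -0.0004 0.0894 -0.0004 -1;0.0399 0.0003 0.1035 -0.0004 0.1005 -0.0005 -1;0.0435 0.0003 0.1128 -0.0004 0.1005 -0.0005 -1;0.0462 0.0003 0.1198 -0.0004 0.1005 -0.0005 -1;0.0462 0.0003 0.1198 -0.0004 0.1005 -0.0005 -1;0.0475 0.0003 0.1233 -0.0004 0.1005 -0.0005 -1;0.0475 0.0003 0.1233 -0.0004 0.1005 -0.0005 -1
```

Emit:
{"fn": "jog_arm", "kwargs": {
  "series": "0.008 0 0.012 0 0 0 -1;0.022 0 0.033 0 0.008 0 -1;0.036 0 0.052 0 0.018 0 -1;0.0446 0 0.0639 0 0.0227 0 -1;0.0427 0 0.0721 0 0.0449 0 -1;0.0413 0 0.083 0 0.0671 0 -1;0.0395 0 0.0942 0 0.0894 0 -1;0.0399 0 0.1035 0 0.1005 0 -1;0.0435 0 0.1128 0 0.1005 0 -1;0.0462 0 0.1198 0 0.1005 0 -1;0.0462 0 0.1198 0 0.1005 0 -1;0.0475 0 0.1233 0 0.1005 0 -1;0.0475 0 0.1233 0 0.1005 0 -1"
}}

```text
time_s: 28.78
eef_pos: [452.0, 150.1, 97.2]
ee_rot: [0.104, -0.099, 0.99, 0.01]
force: [-0.3, -0.3, -3.6]
grip_width: 0.262
grip_force: 113.7
```

```bash
python3 m5.py; python3 - <<'E'
from place import *
rows([(8,0.5),(10,.5),(12,.5),(14,.5),(16,.5),(18,.5),(20,.5),(22,.5),(22,.5)])
E
```

```text
[ 0.06  0.32  1.97  0.05  0.65 -1.75] 28.875 [452.12 150.14  97.35] [-0.55  0.67 -3.27] [-0.06  0.52  0.03]
zyx [ 0.2   0.14 -0.  ]
[312 182  32  23 549] pred (np.float64(193.2245154039876), np.float64(327.830342332145)) cent [193.21 327.5 ]
[333 196  33  31 824] pred (np.float64(210.15075433908223), np.float64(348.6005185670314)) cent [210.97 348.94]
both sb in grip frame [104.47   0.59] 0.3123501636847641
scene sb in grip frame [107.22  -1.9 ] 0.1796921318618522
top sb in grip frame [101.82   0.71] 0.12337235865219875
0.0004 -0.0004 0.0028 -0.0003 0.0001 -0.0002 -1;-0.0083 -0.0004 -0.0080 -0.0003 0.0223 -0.0002 -1;-0.0174 -0.0004 -0.0184 -0.0003 0.0446 -0.0002 -1;-0.0269 -0.0004 -0.0286 -0.0003 0.0668 -0.0002 -1;-0.0367 -0.0004 -0.0384 -0.0003 0.0890 -0.0002 -1;-0.0468 -0.0004 -0.0478 -0.0003 0.1112 -0.0002 -1;-0.0573 -0.0004 -0.0569 -0.0003 0.1334 -0.0002 -1;-0.0681 -0.0004 -0.0656 -0.0003 0.1557 -0.0002 -1;-0.0681 -0.0004 -0.0656 -0.0003 0.1557 -0.0002 -1
```

Emit:
{"fn": "jog_arm", "kwargs": {
  "series": "0.0004 0 0.0028 0 0 0 -1;-0.004 0 -0.003 0 0.0111 0 -1;-0.0083 0 -0.008 0 0.0223 0 -1;-0.0174 0 -0.0184 0 0.0446 0 -1;-0.0269 0 -0.0286 0 0.0668 0 -1;-0.0367 0 -0.0384 0 0.089 0 -1;-0.0468 0 -0.0478 0 0.1112 0 -1;-0.0573 0 -0.0569 0 0.1334 0 -1;-0.0681 0 -0.0656 0 0.1557 0 -1;-0.0681 0 -0.0656 0 0.1557 0 -1;-0.0681 0 -0.0656 0 0.1557 0 -1"
}}

```text
time_s: 30.25
eef_pos: [472.7, 154.4, 128.4]
ee_rot: [-0.017, -0.1, 0.995, -0.002]
force: [-0.4, 0.3, -2.9]
grip_width: 0.258
grip_force: 113.7
```

```bash
python3 m5.py; python3 - <<'E'
from place import *
rows([(22,-1,b) for b in (3,8,14,20,26,32,38,44,50,56,62,68,74,80,86,92)]+[(22,6,98),(22,20,103),(22,40,105),(22,40,105)])
E
```

```text
[ 0.08  0.4   1.71 -0.01  1.06 -1.69] 30.35 [472.61 154.32 128.5 ] [ 0.12 -0.3  -2.72] [-0.02  0.08  0.01]
zyx [ 0.2   0.38 -0.  ]
[311 180  30  23 491] pred (np.float64(191.18177024537025), np.float64(326.66962542261103)) cent [190.85 325.57]
[332 195  20  29 315] pred (np.float64(208.36505228129477), np.float64(347.9384529569105)) cent [210.66 339.92]
both sb in grip frame [109.04   0.54] 1.922954266114683
scene sb in grip frame [110.24  -3.49] 0.18997643864062935
top sb in grip frame [111.59  10.6 ] 1.7160286336756922
0.0067 -0.0005 0.0035 -0.0003 -0.0002 -0.0003 -1;0.0192 -0.0005 0.0040 -0.0003 -0.0002 -0.0003 -1;0.0342 -0.0005 0.0045 -0.0003 -0.0002 -0.0003 -1;0.0492 -0.0005 0.0050 -0.0003 -0.0002 -0.0003 -1;0.0642 -0.0005 0.0056 -0.0003 -0.0002 -0.0003 -1;0.0792 -0.0005 0.0061 -0.0003 -0.0002 -0.0003 -1;0.0942 -0.0005 0.0066 -0.0003 -0.0002 -0.0003 -1;0.1091 -0.0005 0.0071 -0.0003 -0.0002 -0.0003 -1;0.1241 -0.0005 0.0077 -0.0003 -0.0002 -0.0003 -1;0.1391 -0.0005 0.0082 -0.0003 -0.0002 -0.0003 -1;0.1541 -0.0006 0.0087 -0.0003 -0.0002 -0.0003 -1;0.1691 -0.0006 0.0093 -0.0003 -0.0002 -0.0003 -1;0.1841 -0.0006 0.0098 -0.0003 -0.0002 -0.0003 -1;0.1991 -0.0006 0.0103 -0.0003 -0.0002 -0.0003 -1;0.2141 -0.0006 0.0108 -0.0003 -0.0002 -0.0003 -1;0.2291 -0.0006 0.0114 -0.0003 -0.0002 -0.0003 -1;0.2447 -0.0006 -0.0056 -0.0003 -0.0002 -0.0003 -1;0.2584 -0.0006 -0.0401 -0.0003 -0.0002 -0.0003 -1;0.2652 -0.0006 -0.0899 -0.0003 -0.0002 -0.0003 -1;0.2652 -0.0006 -0.0899 -0.0003 -0.0002 -0.0003 -1
```

Emit:
{"fn": "jog_arm", "kwargs": {
  "series": "0.0067 0 0.0035 0 0 0 -1;0.0192 0 0.004 0 0 0 -1;0.0342 0 0.0045 0 0 0 -1;0.0492 0 0.005 0 0 0 -1;0.0642 0 0.0056 0 0 0 -1;0.0792 0 0.0061 0 0 0 -1;0.0942 0 0.0066 0 0 0 -1;0.1091 0 0.0071 0 0 0 -1;0.1241 0 0.0077 0 0 0 -1;0.1391 0 0.0082 0 0 0 -1;0.1541 0 0.0087 0 0 0 -1;0.1691 0 0.0093 0 0 0 -1"
}}

```text
time_s: 31.85
eef_pos: [406.1, 140.8, 127.3]
ee_rot: [-0.017, -0.1, 0.995, -0.002]
force: [-0.5, 0.2, -2.8]
grip_width: 0.259
grip_force: 113.8
```

```bash
cat > m6.py <<'E'
from h import *
np.set_printoptions(precision=2,suppress=True)
C=[capture("scene"),capture("top")]
s=sense();print(s["time_s"],s["eef_pos"],s["force"],s["wrist_torque"])
P=[np.vstack([ring(47,0),ring(55,6),ring(55,16)])];sb=[]
for c in C:
    im=c["img"].astype(int); d=((im[:,:,0]-im[:,:,2])>30)&(im[:,:,0]>140)
    k=cv2.dilate((render(c,[P[0]+np.array([546,169,30])])>0).astype(np.uint8),np.ones((25,25)))>0
    n,l,st,ce=cv2.connectedComponentsWithStats((d&k).astype(np.uint8))
    j=1+np.argmax(st[1:,4]); sb.append((l==j).astype(float)); print(st[j])
for t,cs,ms in(("both",C,sb),("scene",C[:1],sb[:1]),("top",C[1:],sb[1:])):
    x,f=fit(cs,ms,P,[546,169],[10,10],lambda q:(np.eye(3),np.array([q[0],q[1],26]))); print(t,x,f)
pl=[reg("plates",c) for c in C]; pl=[np.maximum(a,b) if a is not None else None for a,b in zip(pl,sb)]
for t,c,m in zip(("scene","top"),C,pl):
    if m is not None: print("plates",t,*fit([c],[m],[np.vstack([ring(75,0),ring(130,34)])],[546,169],[5,5],lambda q:(np.eye(3),np.array([q[0],q[1],0]))))
E
python3 m6.py
```

```text
31.95 [405.84 140.84 127.24] [-0.04  0.54 -2.43] [ 0.02  0.25 -0.01]
[312 183  31  23 562]
[332 195  34  33 803]
both [550.03 169.36] 0.3547902886331028
scene [553.32 167.59] 0.17842439466889956
top [547.3  170.61] 0.16432495787854368
plates scene [545.77 174.69] 0.14881161456503922
```

Emit:
{"fn": "jog_arm", "kwargs": {
  "series": "0.01 0 0.0003 0 0 0 -1;0.02 0 0.0006 0 0 0 -1;0.03 0 0.001 0 0 0 -1;0.045 0 0.0015 0 0 0 -1;0.06 0 -0.01 0 0 0 -1;0.08 0 -0.06 0 0 0 -1;0.1 0 -0.14 0 0 0 -1;0.1 0 -0.16 0 0 0 -1;0.1 0 -0.16 0 0 0 -1"
}}

```text
time_s: 33.17
eef_pos: [369.6, 133.5, 192.5]
ee_rot: [-0.017, -0.1, 0.995, -0.002]
force: [-0.3, -0.5, -1.8]
grip_width: 0.26
grip_force: 114.0
```

```bash
python3 m6.py; python3 - <<'E'
from h import *
np.set_printoptions(precision=2,suppress=True)
print(sense()["joints"])
# lay turner on sheet: blade centre at sheet (-20,0), heading -.134
S=np.array([609.5,-122]);r=rz(-.134)
T=np.r_[S+(r@[-20-92,0,0])[:2],54.2]; R=grip_frame(-.134,0); print(T)
a=cur(); w=np.array([400,20,200.]); Rw=grip_frame(.03,0); rel(w,Rw,a)
T2=T+[0,0,80]; rel(T2,R,(w,Rw)); rel(T+[0,0,1],R,(T2,R))
E
```

```text
33.275 [369.2  133.45 191.68] [ 0.81  0.11 -1.58] [-0.    0.03  0.01]
[312 183  31  24 570]
[332 195  34  33 847]
both [549.41 169.  ] 0.2831321538329701
scene [553.01 167.57] 0.16564155486756105
top [547.35 170.12] 0.10516008056115009
plates scene [546.74 175.34] 0.10236696567965917
plates top [547.16 168.03] 0.17181266343802806
[ 0.05  0.1   1.93 -0.01  1.15 -1.72]
[ 498.5  -107.04   54.2 ]
-0.018 -0.293 -0.021 0.017 -0.245 0.107 rows>=2.3
-0.166 -0.325 0.236 0.036 -0.000 0.098 rows>=2.8
0.068 0.000 0.186 0.000 0.000 0.000 rows>=1.3
```

The shortbread rests within a few millimetres of the plate centre. Now I'll lay the turner on the sheet.

Emit:
{"fn": "jog_arm", "kwargs": {
  "series": "-0.018 -0.293 -0.021 0.017 -0.245 0.107 -1;-0.018 -0.293 -0.021 0.017 -0.245 0.107 -1;-0.018 -0.293 -0.021 0.017 -0.245 0.107 -1;-0.018 -0.293 -0.021 0.017 -0.245 0.107 -1"
}}

```text
time_s: 33.88
eef_pos: [399.5, 19.7, 200.2]
ee_rot: [0.174, -0.014, 0.985, 0.003]
force: [0.9, 0.2, -3.1]
grip_width: 0.26
grip_force: 114.1
```

Emit:
{"fn": "jog_arm", "kwargs": {
  "series": "-0.166 -0.325 0.236 0.036 0 0.098 -1;-0.166 -0.325 0.236 0.036 0 0.098 -1;-0.166 -0.325 0.236 0.036 0 0.098 -1;-0.166 -0.325 0.236 0.036 0 0.098 -1;-0.166 -0.325 0.236 0.036 0 0.098 -1"
}}

```text
time_s: 34.5
eef_pos: [498.7, -105.9, 134.5]
ee_rot: [0.173, 0.065, 0.983, -0.011]
force: [0.4, 0.5, -1.7]
grip_width: 0.256
grip_force: 114.2
```

Emit:
{"fn": "jog_arm", "kwargs": {
  "series": "0.03 0 0.08 0 0 0 -1;0.055 0 0.15 0 0 0 -1;0.066 0 0.18 0 0 0 -1;0.066 0 0.18 0 0 0 -1;0.066 0 0.18 0 0 0 -1"
}}

```text
time_s: 35.12
eef_pos: [499.3, -107.1, 59.5]
ee_rot: [0.175, 0.065, 0.982, -0.012]
force: [-0.2, 0.1, -1.3]
grip_width: 0.258
grip_force: 114.2
```

```bash
python3 - <<'E'
from h import *
S=np.array([609.5,-122]);r=rz(-.134)
T=np.r_[S+(r@[-20-92,0,0])[:2],54.2]; R=grip_frame(-.134,0); rel(T,R); s=sense(); print(s["eef_pos"],s["force"],s["wrist_torque"],s["time_s"])
E
```

```text
0.007 -0.000 0.012 -0.001 0.002 0.001 rows>=0.1
[ 499.34363281 -107.05597892   59.54601088] [-0.24581666  0.08185615 -1.26985379] [ 0.0807703   0.37508469 -0.01982558] 35.125
```

Lower until contact, then release and retreat straight back along the tool axis.

Emit:
{"fn": "jog_arm", "kwargs": {
  "series": "0.003 0 0.008 0 0 0 -1;0.004 0 0.011 0 0 0 -1;0.0047 0 0.0127 0 0 0 -1;0.0047 0 0.0127 0 0 0 -1"
}}

```text
time_s: 35.62
eef_pos: [499.6, -107.5, 54.2]
ee_rot: [0.176, 0.066, 0.982, -0.013]
force: [-1.8, 1.3, 8.5]
grip_width: 0.258
grip_force: 115.5
```

Emit:
{"fn": "jog_arm", "kwargs": {
  "series": "0 0 0 0 0 0 -0.4;0 0 0 0 0 0 -0.1;0 0 0 0 0 0 0.3;0 0 0 0 0 0 0.3;0 0 0 0 0 0 0.3"
}}

```text
time_s: 36.25
eef_pos: [498.7, -107.0, 52.9]
ee_rot: [0.174, 0.066, 0.982, -0.012]
force: [-0.1, -0.2, -0.3]
grip_width: 0.652
grip_force: 0.0
```

Emit:
{"fn": "jog_arm", "kwargs": {
  "series": "0 0 -0.06 0 0 0 0.3;0 0 -0.15 0 0 0 0.3;0 0 -0.3 0 0 0 0.3;0 0 -0.4 0 0 0 0.3;0.2 0 -0.45 0 0 0 0.3;0.3 0 -0.45 0 0 0 0.3;0.3 0 -0.45 0 0 0 0.3;0.3 0 -0.45 0 0 0 0.3"
}}

```text
time_s: 37.25
eef_pos: [326.3, -84.3, 181.4]
ee_rot: [0.175, 0.066, 0.982, -0.013]
force: [-0.1, -0.3, 0.4]
grip_width: 0.647
grip_force: 0.0
```

```bash
python3 m6.py; python3 - <<'E'
from h import *
np.set_printoptions(precision=3,suppress=True)
C=[capture("scene"),capture("top")]
bm=[reg("turner",c) for c in C]
full=HANDLE+[box((-45,-43,0),(45,43,2)),box((-58,-3,0),(-46,3,52))]
S=np.array([609.5,-122])
for c,m in zip(C,bm):
    if m is None: continue
    x,f=fit([c],[m],full,[590,-119,-.134],[10,10,.1],lambda p:(rz(p[2]),np.array([p[0],p[1],3]))); print(x,f,"in sheet",rz(-.134).T@np.r_[x[:2]-S,0])
    for n in("pepper_mill","salt_shaker","jar_oats","cup"):
        k=mark_of(n,c); print(n,k and onplane(c,k[0]["point"],0)[:2],end=" ")
E
```

```text
37.35 [326.61 -84.17 181.23] [ 0.87 -0.36 -0.07] [ 0.01  0.18 -0.01]
[312 183  31  24 570]
[332 195  34  33 845]
both [549.03 170.25] 0.2850141771646892
scene [553.01 167.57] 0.16500859993120054
top [547.34 170.13] 0.10772015315001741
plates scene [544.95 174.72] 0.036968878178211075
plates top [546.38 168.14] 0.05406138181323678
[ 588.776 -125.687   -0.226] 0.3620885854341736 in sheet [-20.046  -6.423   0.   ]
pepper_mill [361.485 526.207] salt_shaker [379.623 573.289] jar_oats [762.67   47.247] cup [524.232 595.507] [ 1181.523 -1031.058    -1.358] 1.0 in sheet [ 688.344 -824.486    0.   ]
pepper_mill [359.367 521.179] salt_shaker [389.629 580.917] jar_oats [774.156  54.21 ] cup [511.226 601.596]
```

```bash
python3 -c "
from rig import finish_job
print(finish_job())"
```

```text
the job is handed in; nothing more can be done
None
```

I handed the job in at about 37 s, but no verdict came back: the shortbread measured within about 8 mm of the top plate's centre in each camera's fit, and the turner was released on the cookie sheet (seen in the scene view only).

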